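Cover the beaker with the ratchet stand

ROBOT

A 6-joint arm with a two-finger parallel gripper is mounted at the origin on a cart in front of the work surface, level with it; the furniture and walls round the work are solid. World frame = base frame: x ahead of the robot, y to its left, z up, the work surface at z = 0. Lengths are in m, angles in rad, forces in N, time in s.
With the tool pointing down it reaches from about 0.35 to 0.775 m from the base axis. Payload 5.5 kg.
Tool frame: the origin (TCP) lies midway between the tips of the shut fingers; the grasp point (between the pads) lies 19 mm behind it (pinch_z is the distance from the TCP to the grasp point, in m); z points along the fingers, x is the direction in which the jaws open and shut, and the axes are right-handed (so a half turn about z gives the same grasp; the last joint's range is limited). The gripper opens to 85 mm and grips with 20 to 120 N. Pads are 22 mm wide; open, the fingers measure 114 mm over their backs; the gripper's body (76 mm by 85 mm) begins 54 mm behind the grasp point. The pads swing forward as they close: fully open they stand 13 mm farther back than shut.
Start: joints at [0.964, 0.313, 0.046, 1.304, 0, 1.431], TCP at [0.259, 0.514, 0.231] pointing down, gripper open.
Joint ranges: [-2.76, 2.76], [-0.86, 1.69], [-1.03, 1.26], [-2.2, 2.34], [-1.47, 1.5], [-3.14, 3.14]. Speed limits (rad/s): [2.57, 2.57, 3.14, 3.14, 3.14, 3.14].

INTERFACE

Orientations are given as a unit quaternion [w, x, y, z].
In Python, from workcell import get_state, read_camera, camera_info, hand_in, trace, pinch_z gives the robot as it stands. The module is installed in compiled form; this text tells all that it offers.
- The arm moves only by the tool arm_command, never from a script. Its argument "steps" is text: rows parted by semicolons, each of 4 numbers parted by spaces: the shift along the world's x, y, z in mm, then the turn about the world's z in rad. In form: tx ty tz spin; .... A call has 1 to 20 rows; each row is the pose to reach, as a shift and turn from the pose measured when the call began; what a row does not reach only later rows make up. A row lasts 1/8 s, in which the tool goes at most 62.5 mm and 10.7 degrees, less where a joint would pass 70% of its speed; a pose out of reach is approached as far as the arm can. A call with a gripper value outside its range is refused whole. "fingers" is the gripper command: -1 is shut, 1 is fully open, values between are in proportion, set as the call begins (left out, the last holds). The fingers move at their own pace and stop on an object; "newtons" is the grip in N (left out, the last holds). Time passes only in rows, so rows that repeat a pose let the fingers close. It gives the time, the measured TCP pose, the force and the opening at its end, in the units of the state.
- get_state(): the state, without advancing time (a new reading comes with each control period).
- read_camera(name): name is "side" or "top"; returns the picture (400x640x3 uint8, red, green, blue); there is no depth.
- camera_info(name): a dict with "mtx" (3x3 intrinsics, pixels), "R" (3x3) and "t" (3): a world point X has camera coordinates R X + t. Camera axes: x right, y down, z forward; pixel columns grow to the right and rows downward; lengths in m; the calibration is good to about 2 mm. A picture is of the moment at which its call begins. camera_info takes no time and is no camera call.
- hand_in(): hands the job in, once; it reports no verdict.
Trained networks look in the newest picture that a camera, given by its name, has taken for a name from the list of things; names that differ only in an ending like _2 or _b are one class to them, and where a whole thing is asked for, a point or a joint stands for the part that bears it (a point fixed in the world has none). Each returns a list of dicts, best first, with "score" (0 to 1); they miss things now and then, are a little off and sometimes report something else, mostly with a low value. They report only what shows in the picture. A call takes as long as a camera call. They do not tell look-alikes from the thing itself.
- trace(camera, name): "mask" (400x640 bool, what is visible of it) and "box" ([left, top, width, height] in pixels, round what is visible of it).
The state is a dict: "clock": time; "joint_pos": joint angles; "qvel": joint speeds; "tau": joint torques, N m; "tcp_pos": TCP position; "orientation": TCP orientation; "wrist_force": force on the tool from outside, world axes, zero at the start; "ft_torque": the same for the moment, N m; "finger_gap": finger opening in m.
Only numpy, scipy, OpenCV 4.12 (cv2) and the standard library are available. Lean on these libraries where they do the work, as an engineer would, in place of code of your own. Each camera call takes 0.05 s, during which the arm holds its last target.

TASK

Take the stand's rail by its grip bar and raise it click by click, leaving the release trigger alone, until the cover hangs clear above the height of the beaker, and let go so that the pawl carries it. Push the loading slide fully home so that the upright beaker stands under the cover. Then squeeze the trigger against the grip bar, lower the cover onto the beaker without letting it drop, press down so that it bears on the beaker with about 12 N for about a second, and let go, leaving it resting on the beaker.

Things in the scene. Friction and masses are not known exactly. Their poses are not given: they have to be found in the camera images.
- stand: Fixed ratchet stand: grey base plate 150 x 230 x 10 mm; aluminium channel column 40 x 38 mm, 132 mm high, at x +55, y 0 mm in its frame, with steel ratchet teeth (pitch 10 mm) on its +y face. Origin on the bench, 60 mm from the base's front edge; z up, +y the way the loading slide is pushed home, +x towards the column. Yaw -0.3 to 0.
- rail (a joint): Height of the sliding rail (m), 0 to 0.076 (stop). It weighs 0.40 kg with all on it, 1 N friction. Lifted, its sprung pawl clicks over each tooth (some 7 N extra); let go, it sinks under 10 mm onto the last tooth passed: about 0, 0.01, .. 0.07. Starts on one of the lowest three. The cover meets the beaker somewhere from 0.031 to 0.039 and hangs clear on the tooth at 0.05 or higher.
- grip (a point): Centre of the black upright grip bar on top of the rail, 20 (stand x) x 16 (stand y) x 62 mm high; the rail's head is 31 mm below this point. Topmost part of the stand, free all round but for the trigger on its +y side. Grasped across stand x it lifts the rail without touching the trigger.
- boss (a point): Centre of the black squeeze boss at the trigger's top, a lying cylinder 14 mm thick, 20 mm long (along stand x); with the trigger released 29 mm to the +y side of the grip bar's centre and 3 mm above it. Gripping boss and bar together along stand y (44 mm over both, 32 mm fully squeezed) frees the pawl and holds the rail at once.
- trigger (a joint): Angle of the release trigger (rad): 0 released (pawl in the teeth), up to about 0.09 when the pawl rides over a tooth by itself, 0.155 fully squeezed (stop). Spring: 3 N at the boss to start, 7 N fully squeezed. Over 0.115 counts as squeezed.
- slide (a joint): Travel of the loading slide (m): 0 pulled out, 0.090 fully home against its stop, the beaker's nest then being under the cover. Moves along stand +y with about 2 N of friction. Counts as home over 0.086.
- post (a point): Point on the axis of the slide's black push post, 18 mm in diameter, 46 mm high; its top is 16 mm above this point and its foot 30 mm below. It stands 112 mm to the -y side of the nest's centre; push it from its -y side along stand +y.
- cover: Round grey cover disc, 72 mm in diameter, 8 mm thick, hanging from the rail's arm on a 12 mm rod, 70 mm to the stand's -x side of the grip bar. Origin: centre of its underside, 130 to 136 mm below the grip point (it is clamped on its rod at a setting that differs each time). Rises and sinks with the rail.
- beaker: Clear plastic beaker, 54 mm wide, 72 mm high, 80 g, standing loose in a nest of eight low pins on the slide. Origin: centre of its underside; z up. It takes up to 24 N from the cover. When the hand lowers the rail, the fall in the load that it carries is what the cover bears on the beaker.
Mind the look-alikes: they are no part of the job. Leave any pink look-alike of the beaker alone.

How it is judged:
By the outcome, as a careful person would: the job done as asked, in the order asked, and still so for the second after the job is handed in, with the robot touching nothing.
It also fails if it takes over 72 s, if anything falls off the work surface, if the arm or the gripper's body presses on something with over 40 N, if the wrist force passes 120 N, or if a joint passes its speed limit or range.

## Working session

There is one attempt and no reset: what is moved stays moved. The work goes in short steps, Python scripts to look and compute and a tool call to move; the robot and the scene stay as the last step left them, time stands still between calls to the robot, and variables do not carry over. Pictures are saved under pics/ and viewed, and the job is handed in when it is done.

Besides the shell and the picture viewer there is one more tool, called after ">>>" as name(argument=value, ...) on one line, values as JSON. arm_command: Moves the arm, as the interface text tells. Its arguments: {"type":"object","properties":{"steps":{"type":"string"},"fingers":{"type":"number"},"newtons":{"type":"number"}},"required":["steps"]}

```bash
mkdir -p pics; cat > h.py <<'E'
import numpy as np, cv2
from workcell import *
def save(cam,fn):
    im=read_camera(cam); cv2.imwrite('pics/'+fn,im[:,:,::-1]); return im
def proj(cam,X):
    c=camera_info(cam); p=np.array(c['R'])@np.array(X,float)+np.array(c['t']); q=np.array(c['mtx'])@p; return q[:2]/q[2]
def ray(cam,u,v):
    c=camera_info(cam);R=np.array(c['R']);t=np.array(c['t'])
    d=R.T@np.linalg.solve(np.array(c['mtx']),[u,v,1.]); o=-R.T@t; return o,d/np.linalg.norm(d)
def onz(cam,u,v,z):
    o,d=ray(cam,u,v); return o+d*(z-o[2])/d[2]
def tri(p1,p2):
    o1,d1=ray('side',*p1);o2,d2=ray('top',*p2)
    A=np.array([d1,-d2]).T; s=np.linalg.lstsq(A,o2-o1,rcond=None)[0]
    a=o1+s[0]*d1;b=o2+s[1]*d2; return (a+b)/2,np.linalg.norm(a-b)
E
python3 - <<'E'
from h import *
s=get_state(); print(s, pinch_z)
for c in ('side','top'):
    save(c,c+'0.png'); ci=camera_info(c); print(c,ci)
E
```

```text
{'clock': 0.0, 'joint_pos': array([ 9.64398804e-01,  3.14033229e-01,  4.49849808e-02,  1.30359889e+00,
       -8.50583315e-06,  1.43119636e+00]), 'qvel': array([-0.00249409,  0.00078625,  0.00036664, -0.0001952 , -0.00067177,
       -0.00200972]), 'tau': array([-1.01172693e-03, -4.80628252e+01,  2.98533618e+01,  1.93017366e-02,
       -2.93199846e-04, -9.49355922e-06]), 'tcp_pos': array([0.25848504, 0.51305604, 0.23039265]), 'orientation': array([ 3.74805969e-04,  8.51477398e-01,  5.24390488e-01, -8.46114244e-04]), 'wrist_force': array([ 0.06468064,  0.16506211, -0.72258781]), 'ft_torque': array([-0.02752437, -0.01039187,  0.00368412]), 'finger_gap': 0.0852188976672202} 0.0187
side {'mtx': array([[443.09337904,   0.        , 321.23105963],
       [  0.        , 443.09337904, 195.59543105],
       [  0.        ,   0.        ,   1.        ]]), 'R': array([[ 0.92353129, -0.38352049,  0.00141338],
       [-0.25677389, -0.62104989, -0.74051618],
       [ 0.2848809 ,  0.68352694, -0.67203705]]), 't': array([-0.50029161,  0.2993087 ,  0.84451966])}
top {'mtx': array([[365.01997606,   0.        , 316.10023707],
       [  0.        , 365.01997606, 200.78216063],
       [  0.        ,   0.        ,   1.        ]]), 'R': array([[ 0.00291802, -0.99974875,  0.0222243 ],
       [-0.99499183, -0.00512323, -0.09982488],
       [ 0.09991366, -0.0218217 , -0.99475679]]), 't': array([0.07193302, 0.59076953, 1.00746926])}
```

View pics/side0.png

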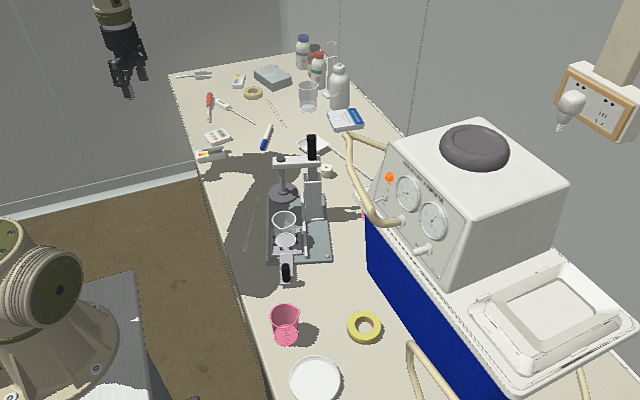

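View pics/top0.png

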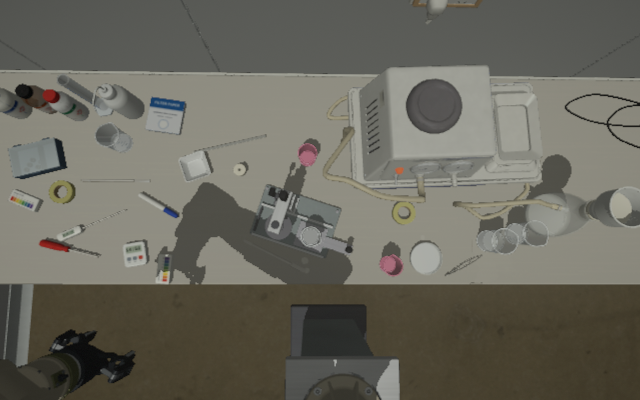

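```bash
python3 - <<'E'
from h import *
import pickle
R={}
for c in ('side','top'):
    for n in ('stand','grip','boss','post','cover','beaker','slide'):
        r=trace(c,n)
        for x in r[:3]:
            m=x['mask']; ys,xs=np.nonzero(m)
            print(c,n,round(x['score'],2),np.round(x['box']),m.sum(), xs.mean().round(1) if len(xs) else '',ys.mean().round(1) if len(xs) else '')
        R[c,n]=r
pickle.dump(R,open('r0.pkl','wb'))
E
```

```text
side stand 0.83 [264. 131.  68. 155.] 5600 298.6 214.6
side grip 0.55 [266. 134.  57.  70.] 1550 294.2 171.8
side post 0.61 [271. 227.  30.  54.] 816 285.4 255.8
side cover 0.7 [267. 186.  33.  19.] 461 283.4 193.8
side cover 0.18 [269. 231.  35.  55.] 920 285.9 256.9
side beaker 0.95 [272. 305.  28.  42.] 1013 284.9 323.0
top stand 0.59 [250. 185. 102.  69.] 4037 296.8 220.8
top grip 0.78 [268. 188.  24.  52.] 895 279.6 214.5
top post 0.94 [295. 220.  57.  31.] 694 322.5 240.7
top beaker 0.81 [301. 229.  22.  19.] 323 311.4 236.1
top beaker 0.75 [299. 145.  18.  25.] 372 307.7 154.0
top beaker 0.58 [380. 253.  22.  27.] 386 391.4 264.7
top slide 0.88 [292. 223.  61.  33.] 672 322.3 240.4
```

The pictures show the stand near top (297,221) and side (298,215). The beaker in the nest is at top (311,236). The pink beakers at top (308,154) and (391,265) are look-alikes, as are the clear beakers at top right. I'll zoom in to check.

```bash
python3 - <<'E'
from h import *
a=cv2.imread('pics/side0.png')[120:300,230:370]; b=cv2.imread('pics/top0.png')[175:265,240:365]
cv2.imwrite('pics/c_side.png',cv2.resize(a[:, :],None,fx=4,fy=3.3,interpolation=cv2.INTER_CUBIC)[:600] if 0 else cv2.resize(a,None,fx=3.3,fy=3.3,interpolation=cv2.INTER_CUBIC))
cv2.imwrite('pics/c_top.png',cv2.resize(b,None,fx=6,fy=6,interpolation=cv2.INTER_CUBIC))
E
```

```text
(no output)
```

View pics/c_side.png

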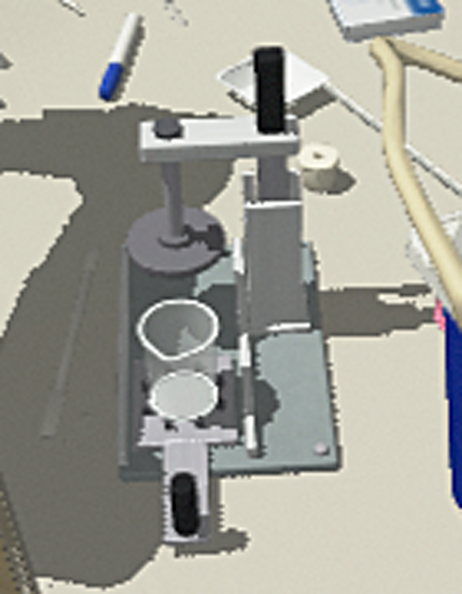

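View pics/c_top.png

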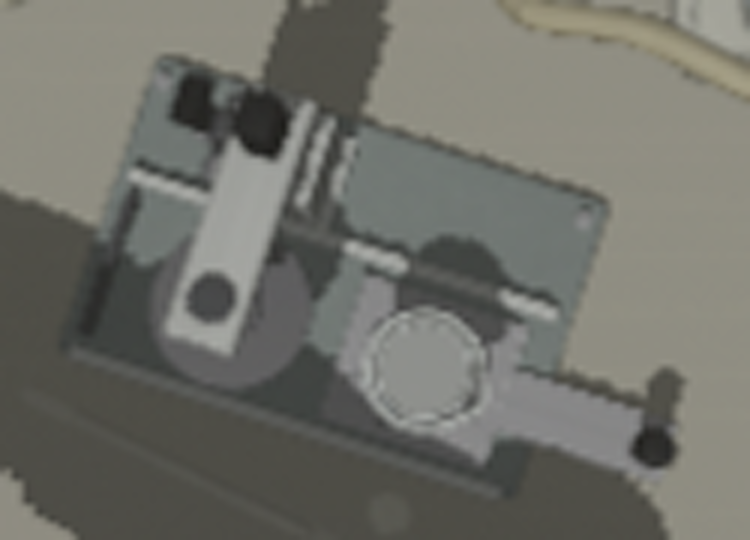

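```bash
python3 - <<'E'
from h import *
T=lambda x,y:(x/6+240-.4,y/6+175-.4); S=lambda x,y:(x/3.3+230-.35,y/3.3+120-.35)
P={k:onz('top',*T(*v),.010) for k,v in dict(tl=(165,58),tr=(605,205),bl=(65,350),br=(505,497)).items()}
for k in P: print(k,P[k].round(4))
e=P['tl']-P['tr'];print('len',np.linalg.norm(e),np.linalg.norm(P['bl']-P['br']),np.linalg.norm(P['tl']-P['bl']))
ang=lambda d:np.degrees(np.arctan2(d[1],d[0]))
print('yaw of +y edge-90',ang(e)-90,ang(P['bl']-P['br'])-90, ang(P['tl']-P['bl']))
print('bar top',tri(S(270,50),T(262,118)))
print('bar bottom side', S(271,130))
print('post top',tri(S(184,480),T(655,447)))
print('rod top',tri(S(167,126),T(213,297)))
print('rim',tri(S(178,328),T(427,370)), 'bot',)
for z in (.08,.085,.09): print(onz('top',*T(427,370),z))
E
```

```text
tl [0.6397 0.2159 0.01  ]
tr [0.5695 0.0035 0.01  ]
bl [0.4992 0.2611 0.01  ]
br [0.4303 0.0516 0.01  ]
len 0.2236786919078779 0.22050337609041473 0.1475761110092489
yaw of +y edge-90 -18.274258860636337 -18.18937666120057 -17.814238317814027
bar top (array([0.5822931 , 0.15248668, 0.24983912]), np.float64(0.00041406523628505833))
bar bottom side (311.7712121212121, 159.0439393939394)
post top (array([ 0.45538918, -0.01395917,  0.06257319]), np.float64(0.0006246386442946937))
rod top (array([0.51700086, 0.17522697, 0.19123026]), np.float64(0.0023004010403980687))
rim (array([0.48913913, 0.08971003, 0.08903243]), np.float64(0.0017431887920324493)) bot
[0.49000742 0.08940819 0.08      ]
[0.48999177 0.08944656 0.085     ]
[0.48997612 0.08948494 0.09      ]
```

```bash
cat > model.py <<'E'
from h import *
def W(o,yaw,p):
    c,s=np.cos(yaw),np.sin(yaw); return np.array([o[0]+c*p[0]-s*p[1],o[1]+s*p[0]+c*p[1],p[2]])
def box(cx,cy,cz,dx,dy,dz):
    v=[(cx+a*dx/2,cy+b*dy/2,cz+c*dz/2) for a in(-1,1) for b in(-1,1) for c in(-1,1)]
    return [(v[i],v[j]) for i in range(8) for j in range(i) if sum(abs(np.sign(np.array(v[i])-v[j])))==1]
def circ(cx,cy,cz,r):
    a=np.linspace(0,2*np.pi,25); v=[(cx+r*np.cos(t),cy+r*np.sin(t),cz) for t in a]; return list(zip(v[:-1],v[1:]))
def overlay(cam,src,out,o,yaw,gz,cd,tr,nz,win,k):
    im=cv2.imread(src); x0,y0,x1,y1=win
    im=cv2.resize(im[y0:y1,x0:x1],None,fx=k,fy=k,interpolation=cv2.INTER_CUBIC)
    G=[(box(55,0,gz,20,16,62),(0,0,255)),(circ(-15,0,gz-cd,36),(0,255,0)),(circ(-15,0,gz-cd+8,36),(0,255,0)),
       (circ(-15,tr-90,nz,27),(255,0,0)),(circ(-15,tr-90,nz+72,27),(255,0,0)),(circ(-15,tr-202,nz+46,9),(255,0,255)),(circ(-15,tr-202,nz,9),(255,0,255)),
       (box(55,29,gz+3,20,14,14),(0,255,255)),(box(15,-32,5,150,230,10),(255,255,0)),(box(55,0,66+5,40,38,132),(255,128,0))]
    for segs,c in G:
        for a,b in segs:
            p=[((proj(cam,W(o,yaw,np.array(q)/1000))-[x0,y0]+.5)*k).round().astype(int) for q in (a,b)]
            cv2.line(im,tuple(map(int,p[0])),tuple(map(int,p[1])),c,1,cv2.LINE_AA)
    cv2.imwrite(out,im)
E
python3 - <<'E'
from model import *
o=(.530,.171);a=-.305
overlay('side','pics/side0.png','pics/ov_s.png',o,a,217,133,0,16,(240,120,350,295),3.4)
overlay('top','pics/top0.png','pics/ov_t.png',o,a,217,133,0,16,(240,175,365,265),6)
E
```

```text
(no output)
```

View pics/ov_s.png

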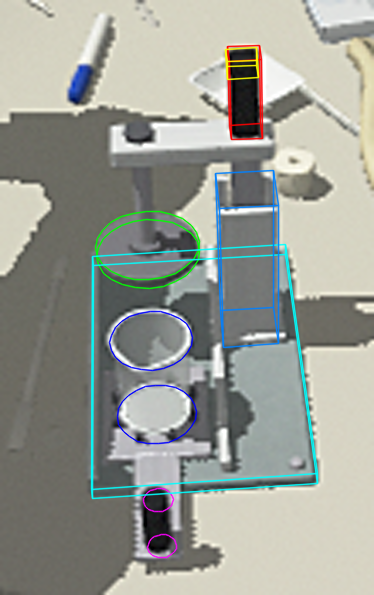

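View pics/ov_t.png

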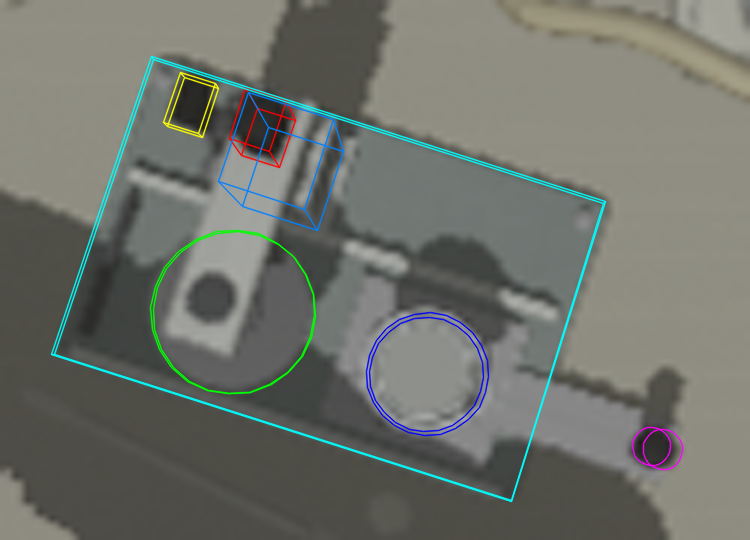

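>>> arm_command(steps="0 0 80 0; 0 0 80 0; 40 -45 85 -0.18; 80 -90 85 -0.36; 120 -135 85 -0.54; 160 -180 85 -0.72; 200 -225 85 -0.9; 240 -270 85 -1.08; 280 -315 85 -1.26; 324 -360 85 -1.409; 324 -360 85 -1.409; 324 -360 85 -1.409", fingers=0.2, newtons=40)

```text
clock: 2.3
tcp_pos: [0.5826, 0.1533, 0.316]
orientation: [-0.0, 0.988, -0.152, -0.0]
wrist_force: [-0.1, 0.6, -0.4]
finger_gap: 0.0513
```

```bash
python3 - <<'E'
from h import *
s=get_state(); print(s['clock'],s['tcp_pos'],s['orientation'],s['wrist_force'],s['finger_gap'],s['joint_pos'])
a=save('side','s1.png');b=save('top','t1.png')
cv2.imwrite('pics/c1.png',np.hstack([cv2.resize(a[40:240,200:400],None,fx=2,fy=2),cv2.resize(b[125:275,200:350],(400,400))])[:,:,::-1])
E
```

```text
2.3 [0.58262731 0.15331539 0.31604976] [-3.38953764e-05  9.88379013e-01 -1.52008998e-01 -4.35505621e-04] [-0.05745879  0.60433456 -0.40291439] 0.05129767130616578 [1.23977297e-01 3.67152626e-01 3.28188327e-01 1.53265142e+00
 3.03057233e-04 1.99997468e+00]
```

View pics/c1.png

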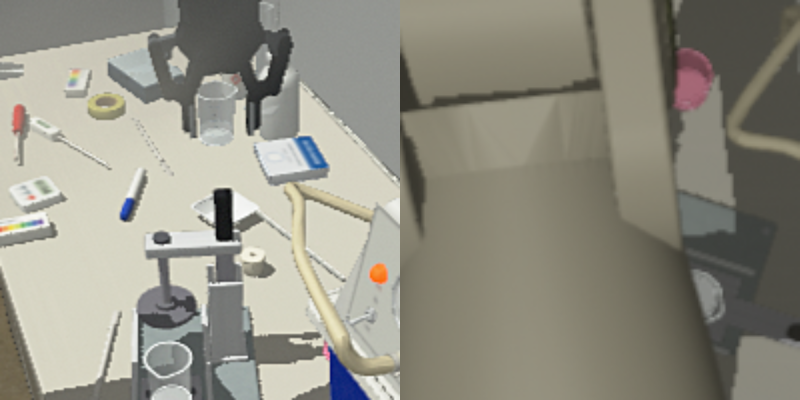

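The fingers straddle the bar: finger centres at crop (190,110) and (253,115), bar at (223,190). Next I'll descend and close.

>>> arm_command(steps="0 0 -40 0; 0 0 -75 0; 0 0 -95 0; 0 0 -108 0; 0 0 -116 0; 0 0 -117 0; 0 0 -117 0")

```text
clock: 3.28
tcp_pos: [0.5824, 0.1546, 0.2004]
orientation: [-0.0, 0.989, -0.151, 0.001]
wrist_force: [-0.5, -0.3, 0.7]
finger_gap: 0.051
```

```bash
python3 - <<'E'
from h import *
s=get_state(); print(s['tcp_pos'],s['wrist_force'])
a=save('side','s2.png')
cv2.imwrite('pics/c2.png',cv2.resize(a[90:240,230:380],None,fx=4,fy=4,interpolation=cv2.INTER_CUBIC)[:,:,::-1])
E
```

```text
[0.5824074  0.15462209 0.20040968] [-0.51161025 -0.31107187  0.68367777]
```

View pics/c2.png

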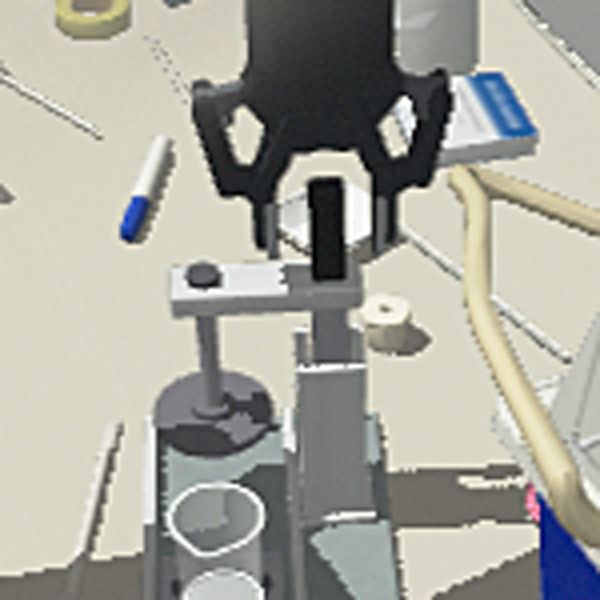

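The fingers straddle the bar (crop x 267 to 383, bar at 327), with the tips above the rail head. Closing now.

>>> arm_command(steps="-1 -2 0 0; -1 -2 0 0; -1 -2 0 0; -1 -2 0 0; -1 -2 0 0; -1 -2 0 0", fingers=-1, newtons=50)

```text
clock: 4.08
tcp_pos: [0.5832, 0.1519, 0.2014]
orientation: [-0.0, 0.988, -0.152, 0.002]
wrist_force: [4.4, -2.2, 1.7]
finger_gap: 0.0195
```

>>> arm_command(steps="1 0 1 0; 1 0 3 0; 1 0 5 0; 1 0 7 0; 1 0 9 0; 1 0 11 0; 1 0 13 0; 1 0 13 0")

```text
clock: 5.08
tcp_pos: [0.5832, 0.1518, 0.2143]
orientation: [-0.0, 0.988, -0.152, 0.002]
wrist_force: [-4.3, -0.2, -10.0]
finger_gap: 0.0193
```

>>> arm_command(steps="-0.5 0 3 0; -0.5 0 6 0; -0.5 0 9 0; -0.5 0 12 0; -0.5 0 15 0; -0.5 0 18 0; -0.5 0 21 0; -0.5 0 24 0; -0.5 0 27 0; -0.5 0 30 0; -0.5 0 30 0")

```text
clock: 6.45
tcp_pos: [0.5832, 0.1519, 0.2456]
orientation: [-0.0, 0.988, -0.152, 0.003]
wrist_force: [1.1, -1.0, -3.5]
finger_gap: 0.0192
```

```bash
python3 - <<'E'
from h import *
s=get_state(); print(s['tcp_pos'],s['wrist_force'])
a=save('side','s3.png')
cv2.imwrite('pics/c3.png',cv2.resize(a[90:240,230:380],None,fx=4,fy=4,interpolation=cv2.INTER_CUBIC)[:,:,::-1])
E
```

```text
[0.58321394 0.1518521  0.24559307] [ 1.11647684 -0.95437627 -3.47789257]
```

View pics/c3.png

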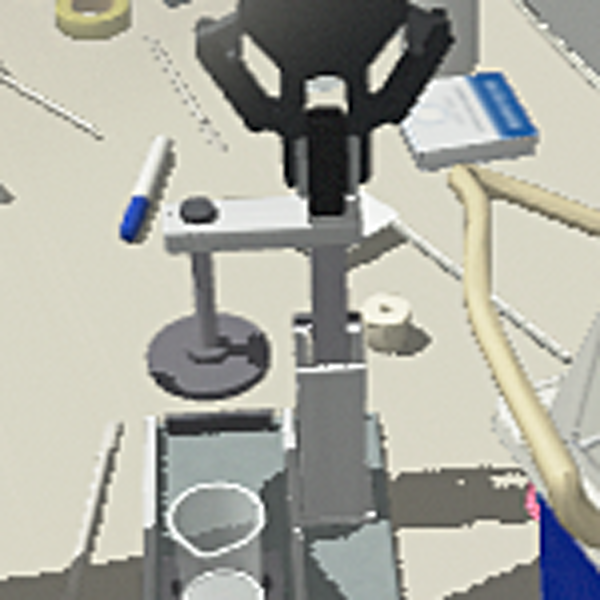

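>>> arm_command(steps="0 0 2 0; 0 0 4 0; 0 0 6 0; 0 0 7.5 0; 0 0 8 0; 0 0 8 0")

```text
clock: 7.25
tcp_pos: [0.583, 0.1518, 0.2478]
orientation: [0.001, 0.988, -0.152, -0.0]
wrist_force: [9.0, 1.5, -29.6]
finger_gap: 0.0194
```

>>> arm_command(steps="0 0 -1 0; 0 0 -2 0; 0 0 -2 0")

```text
clock: 7.62
tcp_pos: [0.5831, 0.1518, 0.2467]
orientation: [0.0, 0.988, -0.152, 0.0]
wrist_force: [0.8, -0.3, -4.1]
finger_gap: 0.0196
```

```bash
python3 - <<'E'
from model import *
s=get_state(); print(s['tcp_pos'],s['wrist_force'])
a=save('side','s4.png')
gz=217+(s['tcp_pos'][2]-.2014)*1000
overlay('side','pics/s4.png','pics/ov4.png',(.530,.171),-.305,gz,135,0,16,(240,90,360,260),3.4)
cv2.imwrite('pics/c4.png',cv2.resize(a[90:240,230:380],None,fx=4,fy=4,interpolation=cv2.INTER_CUBIC)[:,:,::-1])
E
```

```text
[0.58310649 0.15180236 0.24669656] [ 0.82176397 -0.27585145 -4.09503119]
```

View pics/ov4.png

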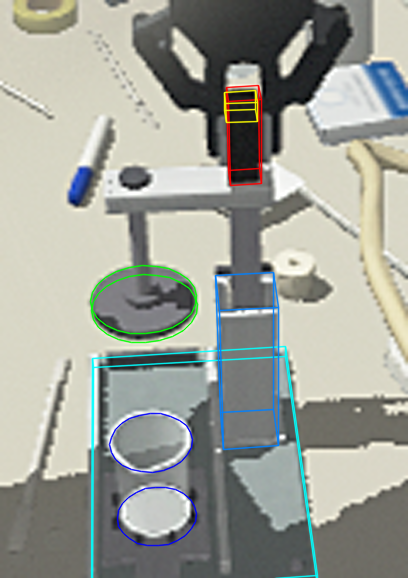

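View pics/c4.png

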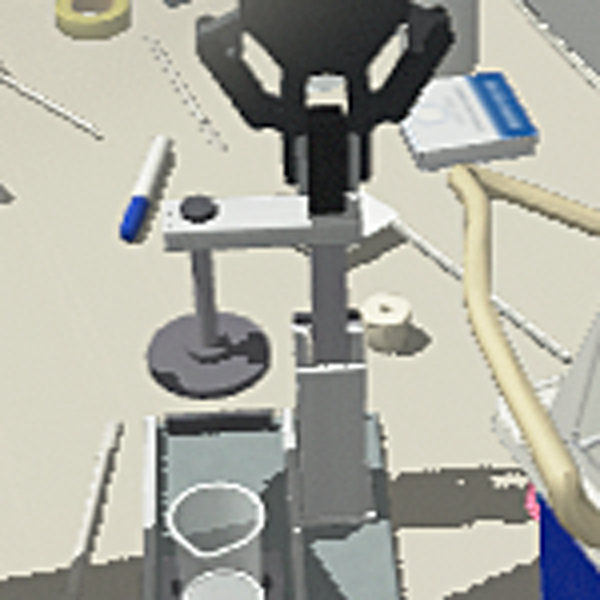

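```bash
python3 - <<'E'
from model import *
import glob
A=cv2.imread('pics/side0.png',0).astype(np.float32); s2=cv2.imread('pics/s2.png',0).astype(np.float32);B=cv2.imread('pics/s4.png',0).astype(np.float32)
# nut+rod template from pre-lift
x0,y0,x1,y1=268,150,292,182
for src in (A,s2):
    t=src[y0:y1,x0:x1]
    r=cv2.matchTemplate(B[100:215,250:310],t,cv2.TM_CCOEFF_NORMED); _,m,_,l=cv2.minMaxLoc(r)
    yy=r[l[1]-1:l[1]+2,l[0]]; sub=(yy[0]-yy[2])/(2*(yy[0]-2*yy[1]+yy[2]))
    print(m,'dx',l[0]+250-x0,'dy',l[1]+sub+100-y0)
o,a=(.530,.171),-.305
p0=proj('side',W(o,a,(-.015,0,.19)))
for d in (25,30,35,40,45,50,55): print(d,proj('side',W(o,a,(-.015,0,.19+d/1000)))-p0)
E
```

```text
0.46744638681411743 dx 2 dy 3.6620026
0.8484167456626892 dx -1 dy -16.648773
25 [-0.69662324 -9.13179105]
30 [ -0.83886311 -10.9963638 ]
35 [ -0.98209851 -12.87398678]
40 [ -1.12633995 -14.76479748]
45 [ -1.27159806 -16.66893531]
50 [ -1.41788362 -18.5865417 ]
55 [ -1.56520758 -20.51776003]
```

>>> arm_command(steps="0 0 -1.5 0; 0 0 -3 0; 0 0 -4 0; 0 0 -5 0; 0 0 -5 0")

```text
clock: 8.3
tcp_pos: [0.5831, 0.1518, 0.2416]
orientation: [0.0, 0.988, -0.152, 0.0]
wrist_force: [-0.6, 0.0, -3.4]
finger_gap: 0.02
```

>>> arm_command(steps="0 0 -1 0; 0 0 -2 0; 0 0 -3 0; 0 0 -3 0")

```text
clock: 8.8
tcp_pos: [0.5832, 0.1518, 0.2412]
orientation: [0.0, 0.988, -0.152, 0.001]
wrist_force: [-3.7, -0.5, 9.7]
finger_gap: 0.0191
```

>>> arm_command(steps="0 0 2 0; 0 0 2 0; 0 0 2 0; 0 0 2 0; 0 0 20 0; 0 0 50 0; 0 0 75 0; 0 0 80 0; 0 0 80 0", fingers=0.2)

```text
clock: 9.93
tcp_pos: [0.5832, 0.1519, 0.3206]
orientation: [0.0, 0.988, -0.152, 0.001]
wrist_force: [0.0, 0.1, -0.3]
finger_gap: 0.0513
```

```bash
python3 - <<'E'
from model import *
s=get_state(); print(s['tcp_pos'],s['wrist_force'])
a=save('side','s5.png')
overlay('side','pics/s5.png','pics/ov5.png',(.530,.171),-.305,217+40,135,0,16,(200,60,360,300),2.5)
E
```

```text
[0.5832429  0.15185065 0.32059154] [ 0.03654153  0.09882308 -0.3386369 ]
```

View pics/ov5.png

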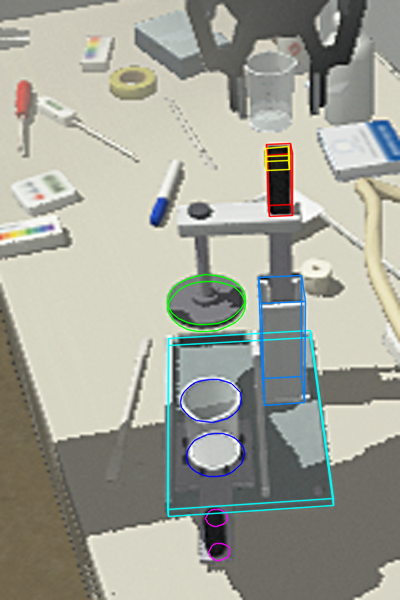

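The rail is held about 40 mm up (bar at crop (280,185)), with the cover at (206,303) well clear. Next is the post.

>>> arm_command(steps="-34 -50 0 0; -69 -100 0 0; -104 -150 0 0; -138 -200 0 0; -138 -200 -40 0; -138 -200 -95 0; -138 -200 -150 0; -138 -200 -195 0; -138 -200 -235 0; -138 -200 -265 0; -138 -200 -285 0; -138 -200 -288 0; -138 -200 -288 0", fingers=-1)

```text
clock: 11.6
tcp_pos: [0.4445, -0.0481, 0.0319]
orientation: [0.0, 0.988, -0.152, 0.0]
wrist_force: [0.6, 0.5, -0.4]
finger_gap: 0.0002
```

```bash
python3 - <<'E'
from model import *
s=get_state(); print(s['tcp_pos'],s['wrist_force'])
a=save('side','s6.png');b=save('top','t6.png')
cv2.imwrite('pics/c6.png',np.hstack([cv2.resize(a[180:330,220:370],(400,400)),cv2.resize(b[150:300,280:430],(400,400))])[:,:,::-1])
E
```

```text
[ 0.44454866 -0.04807446  0.03186382] [ 0.55663494  0.5462408  -0.36488078]
```

View pics/c6.png

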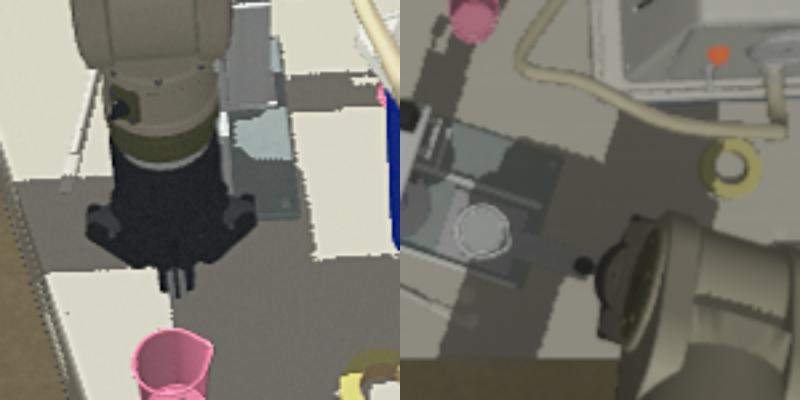

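>>> arm_command(steps="1.2 3.8 0 0; 2.7 8.6 0 0; 4.2 13.4 0 0; 6 19 0 0; 8.4 26.7 0 0; 10.8 34.3 0 0; 13.2 42 0 0; 15.6 49.6 0 0; 18 57.2 0 0; 20.4 64.9 0 0; 22.8 72.5 0 0; 24.6 78.2 0 0; 26.1 83 0 0; 27 85.8 0 0; 27 85.8 0 0")

```text
clock: 13.58
tcp_pos: [0.4721, 0.038, 0.0325]
orientation: [-0.0, 0.988, -0.151, 0.001]
wrist_force: [0.2, -0.7, 0.2]
finger_gap: -0.0004
```

```bash
python3 - <<'E'
from model import *
s=get_state(); print(s['tcp_pos'],s['wrist_force'])
b=save('top','t7.png')
cv2.imwrite('pics/c7.png',cv2.resize(b[150:300,230:380],None,fx=4,fy=4)[:,:,::-1])
E
```

```text
[0.47210371 0.03799165 0.03254054] [ 0.16372926 -0.6981562   0.17943639]
```

View pics/c7.png

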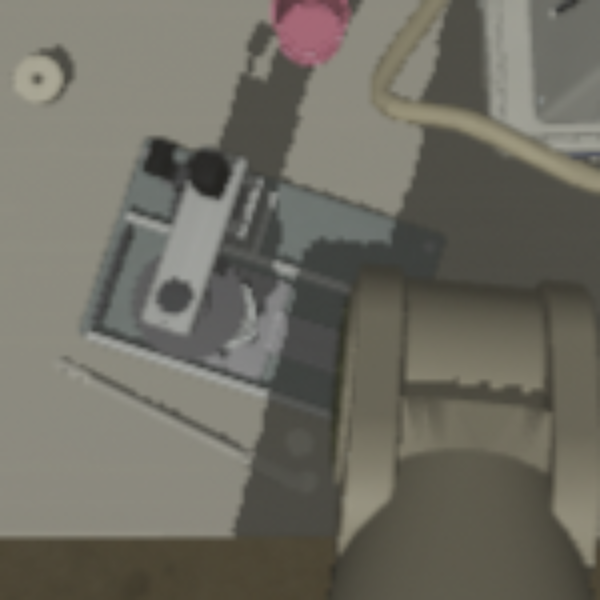

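>>> arm_command(steps="1.2 3.8 0 0; 2.1 6.7 0 0; 3 9.5 0 0; 3.6 11.4 0 0; 3.6 11.4 0 0")

```text
clock: 14.25
tcp_pos: [0.4756, 0.0496, 0.0325]
orientation: [-0.0, 0.988, -0.151, 0.001]
wrist_force: [0.2, -0.2, -1.1]
finger_gap: 0.0005
```

>>> arm_command(steps="0.6 1.9 0 0; 1.2 3.8 0 0; 1.8 5.7 0 0; 2.4 7.6 0 0; 2.4 7.6 0 0")

```text
clock: 14.88
tcp_pos: [0.4761, 0.0515, 0.0326]
orientation: [0.007, 0.988, -0.153, -0.0]
wrist_force: [-6.3, -24.1, 7.0]
finger_gap: 0.0
```

>>> arm_command(steps="-4 -13 0 0; -9 -28 0 0; -9 -28 0 0; -9 -28 50 0; -9 -28 110 0; -9 -28 170 0; -9 -28 230 0; -9 -28 285 0; -9 -28 300 0; -9 -28 300 0")

```text
clock: 16.12
tcp_pos: [0.4679, 0.0239, 0.3339]
orientation: [0.006, 0.988, -0.153, 0.001]
wrist_force: [-0.2, -1.2, -0.4]
finger_gap: -0.0002
```

```bash
python3 - <<'E'
from model import *
s=get_state(); print(s['tcp_pos'],s['wrist_force'],s['clock'])
a=save('side','s8.png');b=save('top','t8.png')
overlay('side','pics/s8.png','pics/ov8.png',(.530,.171),-.305,257,135,90,16,(240,120,350,295),3.4)
overlay('top','pics/t8.png','pics/ov8t.png',(.530,.171),-.305,257,135,90,16,(240,175,365,265),6)
E
```

```text
[0.46792393 0.02388    0.33385419] [-0.19972035 -1.23546211 -0.35007704] 16.125
```

View pics/ov8.png

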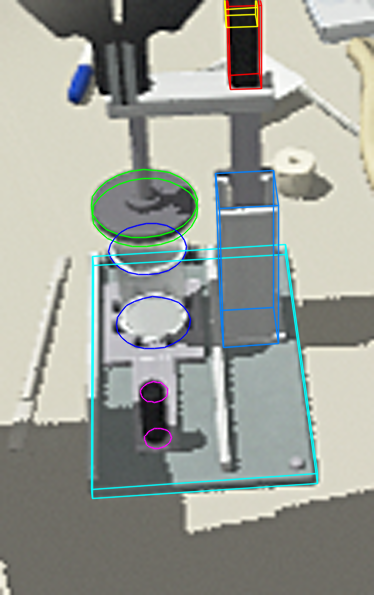

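View pics/ov8t.png

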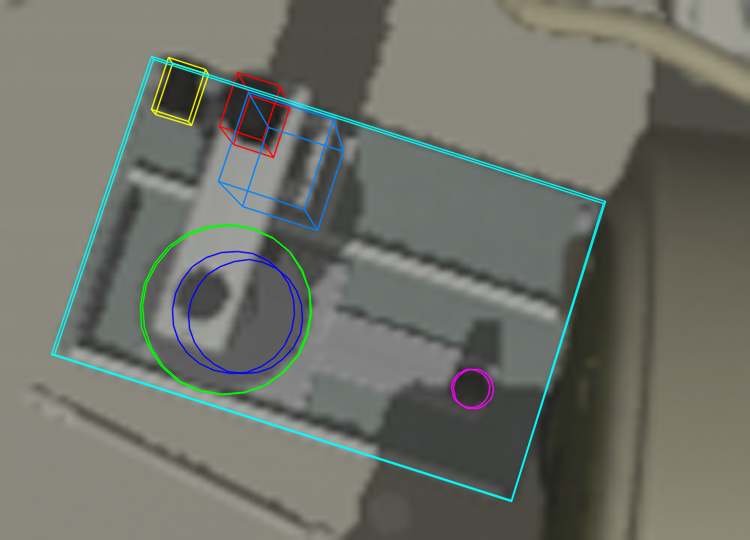

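>>> arm_command(steps="13 15 0 0.175; 26 30 0 0.35; 39 45 0 0.525; 52 61 0 0.7; 66 76 0 0.875; 79 91 0 1.05; 92 107 0 1.225; 105 122 0 1.4; 118 137 -3 1.571; 118 137 -3 1.571; 118 137 -3 1.571", fingers=1)

```text
clock: 17.6
tcp_pos: [0.5841, 0.1606, 0.3274]
orientation: [0.005, 0.808, 0.59, 0.003]
wrist_force: [-0.0, -0.3, 0.4]
finger_gap: 0.0853
```

```bash
python3 - <<'E'
from model import *
from scipy.spatial.transform import Rotation as Ro
s=get_state(); print(s['tcp_pos'],s['wrist_force'],s['clock'],s['finger_gap'])
q=s['orientation']; M=Ro.from_quat([q[1],q[2],q[3],q[0]]).as_matrix(); print(M.round(3), 'yawx',np.arctan2(M[1,0],M[0,0]))
d=s['tcp_pos'][:2]-[.530,.171]; c,n=np.cos(-.305),np.sin(-.305); print('stand',c*d[0]+n*d[1],-n*d[0]+c*d[1])
a=save('side','s9.png')
cv2.imwrite('pics/c9.png',cv2.resize(a[50:200,230:380],None,fx=4,fy=4,interpolation=cv2.INTER_CUBIC)[:,:,::-1])
E
```

```text
[0.58407111 0.16055352 0.3274391 ] [-0.03260436 -0.29317092  0.37999021] 17.6 0.08527115762527425
[[ 0.305  0.952  0.01 ]
 [ 0.952 -0.305 -0.004]
 [-0.001  0.011 -1.   ]] yawx 1.2612480749427857
stand 0.05471257503807194 0.006272841852425149
```

View pics/c9.png

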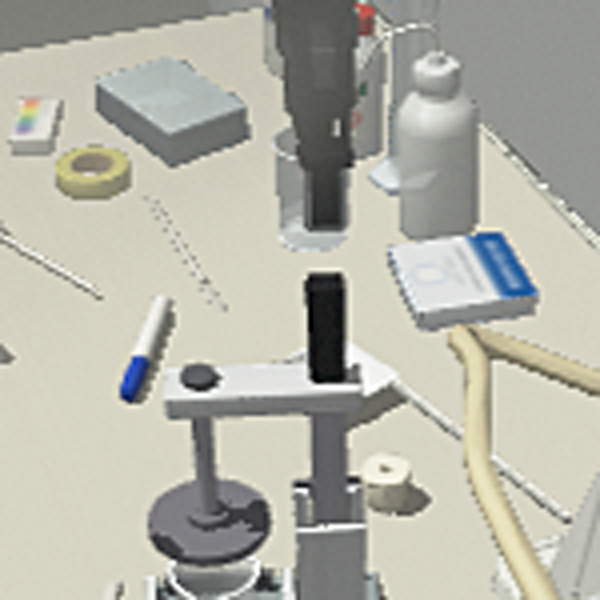

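>>> arm_command(steps="1.5 0 -30 0; 1.5 0 -55 0; 1.5 0 -72 0; 1.5 0 -82 0; 1.5 0 -86 0; 1.5 0 -86 0")

```text
clock: 18.4
tcp_pos: [0.5857, 0.1603, 0.2424]
orientation: [0.005, 0.808, 0.59, 0.003]
wrist_force: [-0.0, 0.1, 0.6]
finger_gap: 0.0856
```

```bash
python3 - <<'E'
from model import *
s=get_state(); print(s['tcp_pos'],s['wrist_force'],s['clock'],s['finger_gap'])
d=s['tcp_pos'][:2]-[.530,.171]; c,n=np.cos(-.305),np.sin(-.305); print('stand',c*d[0]+n*d[1],-n*d[0]+c*d[1])
a=save('side','s10.png');
cv2.imwrite('pics/c10.png',cv2.resize(a[70:190,260:380],None,fx=4,fy=4,interpolation=cv2.INTER_CUBIC)[:,:,::-1])
E
```

```text
[0.585744   0.16027782 0.24239157] [-0.03293426  0.08634148  0.59839625] 18.4 0.08557295105928601
stand 0.05639104025909806 0.0065122208419750305
```

View pics/c10.png

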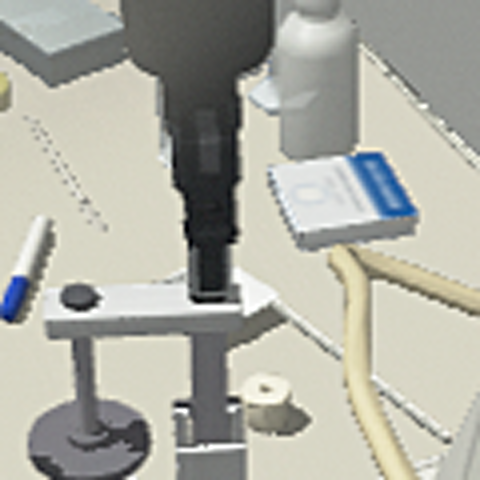

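>>> arm_command(steps="1.4 4.3 -3 0; 1.4 4.3 -3 0; 1.4 4.3 -3 0; 1.4 4.3 -3 0; 1.4 4.3 -3 0; 1.4 4.3 -3 0", fingers=0.0, newtons=40)

```text
clock: 19.2
tcp_pos: [0.5882, 0.1664, 0.2409]
orientation: [0.005, 0.807, 0.59, 0.006]
wrist_force: [0.9, 4.4, 2.1]
finger_gap: 0.043
```

>>> arm_command(steps="0 0 0 0; -0.5 -1.5 0 0; -0.9 -2.9 0 0; -0.9 -2.9 0 0; -0.9 -2.9 0 0", fingers=-1, newtons=40)

```text
clock: 19.82
tcp_pos: [0.5867, 0.162, 0.2399]
orientation: [0.005, 0.808, 0.59, 0.004]
wrist_force: [-0.8, -7.1, -5.0]
finger_gap: 0.0305
```

>>> arm_command(steps="-0.3 -1 0.5 0; -0.6 -1.9 1 0; -0.6 -1.9 1 0")

```text
clock: 20.2
tcp_pos: [0.5867, 0.1618, 0.2409]
orientation: [0.004, 0.807, 0.59, 0.005]
wrist_force: [1.1, 5.5, -4.1]
finger_gap: 0.0306
```

```bash
python3 - <<'E'
from model import *
s=get_state(); print(s['tcp_pos'],s['wrist_force'],s['clock'],s['finger_gap'])
a=save('side','s11.png');
cv2.imwrite('pics/c11.png',cv2.resize(a[70:240,240:380],None,fx=3.4,fy=3.4,interpolation=cv2.INTER_CUBIC)[:,:,::-1])
E
```

```text
[0.58668196 0.16184675 0.24086724] [ 1.12308225  5.50738433 -4.13614038] 20.2 0.03061750768998992
```

View pics/c11.png

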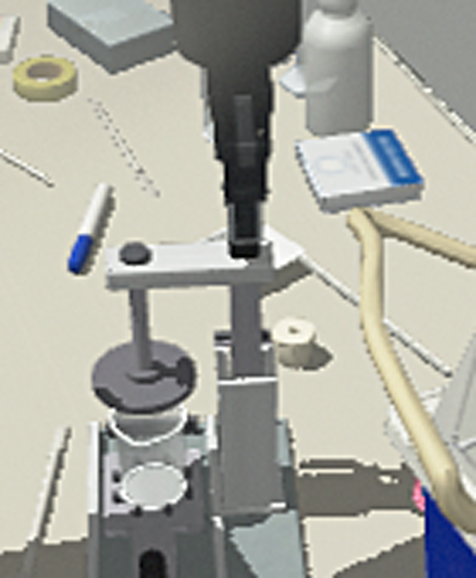

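>>> arm_command(steps="0.2 0.7 -1 0; 0.2 0.7 -3 0; 0.2 0.7 -5 0; 0.2 0.7 -7 0; 0.2 0.7 -9 0; 0.2 0.7 -11 0; 0.2 0.7 -11 0")

```text
clock: 21.12
tcp_pos: [0.5867, 0.1619, 0.2293]
orientation: [0.004, 0.807, 0.59, 0.005]
wrist_force: [0.4, -5.7, -5.7]
finger_gap: 0.0304
```

>>> arm_command(steps="-0.1 -0.3 -2 0; -0.1 -0.3 -4 0; -0.1 -0.3 -6 0; -0.1 -0.3 -8 0; -0.1 -0.3 -10 0; -0.1 -0.3 -12 0; -0.1 -0.3 -14 0; -0.1 -0.3 -16 0; -0.1 -0.3 -16 0")

```text
clock: 22.25
tcp_pos: [0.5867, 0.1619, 0.213]
orientation: [0.004, 0.807, 0.59, 0.005]
wrist_force: [1.8, -0.2, -4.0]
finger_gap: 0.0301
```

```bash
python3 - <<'E'
from model import *
s=get_state(); print(s['tcp_pos'],s['wrist_force'],s['clock'],s['finger_gap'])
a=save('side','s12.png');
cv2.imwrite('pics/c12.png',cv2.resize(a[70:240,240:380],None,fx=3.4,fy=3.4,interpolation=cv2.INTER_CUBIC)[:,:,::-1])
E
```

```text
[0.58668814 0.16188694 0.21303974] [ 1.77737273 -0.24458028 -3.96375964] 22.25 0.030108590460957478
```

View pics/c12.png

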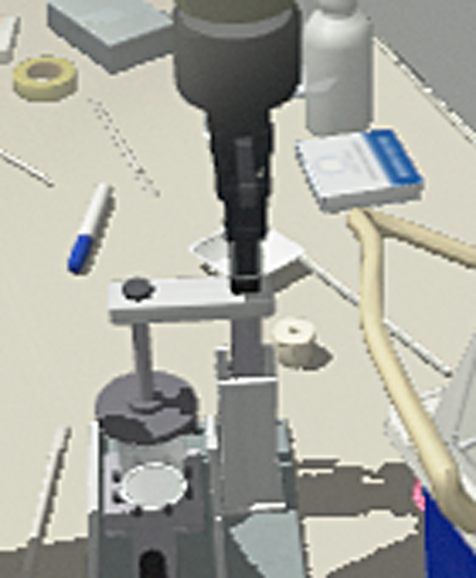

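>>> arm_command(steps="0 0 -1 0; 0 0 -2 0; 0 0 -3 0; 0 0 -3 0")

```text
clock: 22.8
tcp_pos: [0.5867, 0.1619, 0.21]
orientation: [0.004, 0.807, 0.59, 0.005]
wrist_force: [1.4, 0.7, -3.5]
finger_gap: 0.0307
```

>>> arm_command(steps="0 0 -0.7 0; 0 0 -1.4 0; 0 0 -2 0; 0 0 -2 0")

```text
clock: 23.3
tcp_pos: [0.5868, 0.1619, 0.2091]
orientation: [0.005, 0.807, 0.59, 0.005]
wrist_force: [-1.8, -1.5, 5.4]
finger_gap: 0.0301
```

>>> arm_command(steps="0 0 -1.4 0; 0 0 -1.4 0; 0 0 -1.4 0")

```text
clock: 23.68
tcp_pos: [0.5868, 0.1619, 0.209]
orientation: [0.005, 0.807, 0.59, 0.006]
wrist_force: [-2.7, -0.5, 6.5]
finger_gap: 0.0303
```

```bash
python3 - <<'E'
from h import *
for i in range(3): 
    s=get_state(); print(s['clock'],s['tcp_pos'][2],s['wrist_force'].round(2)); read_camera('side')
E
```

```text
23.675 0.20902740940272554 [-2.69 -0.52  6.54]
23.725 0.20906646224800424 [-2.35 -0.61  6.6 ]
23.775 0.20902320745759528 [-1.6  -0.77  7.76]
```

>>> arm_command(steps="0 0 -1.55 0; 0 0 -1.55 0; 0 0 -1.55 0; 0 0 -1.55 0")

```text
clock: 24.32
tcp_pos: [0.5868, 0.1619, 0.209]
orientation: [0.005, 0.807, 0.59, 0.007]
wrist_force: [-2.2, -0.2, 7.4]
finger_gap: 0.03
```

```bash
python3 - <<'E'
from h import *
for i in range(4): 
    s=get_state(); print(s['clock'],s['tcp_pos'][2],s['wrist_force'].round(2)); read_camera('side')
E
```

```text
24.325 0.20903267681129387 [-2.25 -0.18  7.38]
24.375 0.20906483077086152 [-3.25 -1.22  8.12]
24.425 0.20904701405030027 [-1.96 -0.56  7.21]
24.475 0.20904171986411715 [-2.32 -0.16  8.21]
```

>>> arm_command(steps="0 0 -1.65 0; 0 0 -1.65 0; 0 0 -1.65 0; 0 0 -1.65 0; 0 0 -1.65 0; 0 0 -1.65 0; 0 0 -1.65 0; 0 0 -1.65 0")

```text
clock: 25.52
tcp_pos: [0.5868, 0.1619, 0.209]
orientation: [0.006, 0.807, 0.59, 0.007]
wrist_force: [-2.7, -0.8, 8.0]
finger_gap: 0.0304
```

```bash
python3 - <<'E'
from model import *
f=[]
for i in range(4): 
    s=get_state(); f.append(s['wrist_force'][2]); a=read_camera('side')
print(s['clock'],np.round(f,2),s['tcp_pos'],s['finger_gap'])
cv2.imwrite('pics/c13.png',cv2.resize(a[70:240,240:380],None,fx=3.4,fy=3.4,interpolation=cv2.INTER_CUBIC)[:,:,::-1])
E
```

```text
25.675 [7.96 8.59 8.28 9.52] [0.58684047 0.16187148 0.20903247] 0.030146678982039654
```

View pics/c13.png

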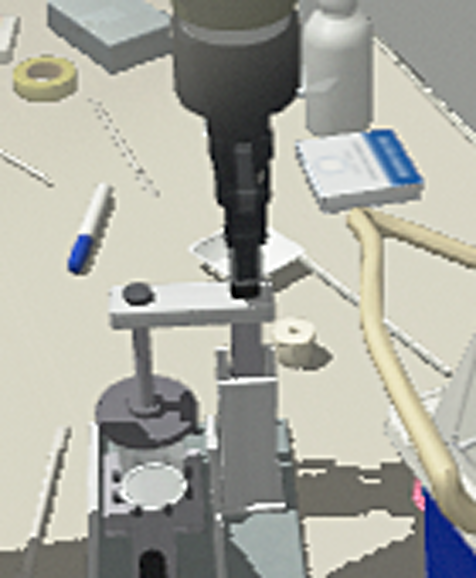

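>>> arm_command(steps="0 0 -1 0; 0 0 -1 0; 0 0 -1 0; 0 0 -1 0; 0 0 -1 0; 0 0 -1 0", fingers=1)

```text
clock: 26.48
tcp_pos: [0.5869, 0.1618, 0.208]
orientation: [0.006, 0.807, 0.59, 0.007]
wrist_force: [-0.3, 0.4, -0.5]
finger_gap: 0.0853
```

>>> arm_command(steps="0 0 15 0; 0 0 45 0; 0 0 90 0; 0 0 130 0; 0 0 150 0; -20 60 150 0; -40 110 150 0; -40 110 150 0; -40 110 150 0")

```text
clock: 27.6
tcp_pos: [0.5469, 0.2718, 0.3588]
orientation: [0.006, 0.807, 0.59, 0.008]
wrist_force: [-0.1, -0.2, 0.4]
finger_gap: 0.0854
```

```bash
python3 - <<'E'
from model import *
s=get_state(); print(s['tcp_pos'],s['wrist_force'],s['clock'])
a=save('side','s14.png');b=save('top','t14.png')
overlay('side','pics/s14.png','pics/ov14.png',(.530,.171),-.305,217+7,135,90,16,(240,120,350,295),3.4)
cv2.imwrite('pics/c14.png',np.hstack([cv2.resize(a[120:270,240:390],(400,400),interpolation=cv2.INTER_CUBIC),cv2.resize(b[150:300,220:370],(400,400),interpolation=cv2.INTER_CUBIC)])[:,:,::-1])
E
```

```text
[0.54690696 0.27180899 0.35882366] [-0.07625171 -0.18815932  0.3662957 ] 27.6
```

View pics/c14.png

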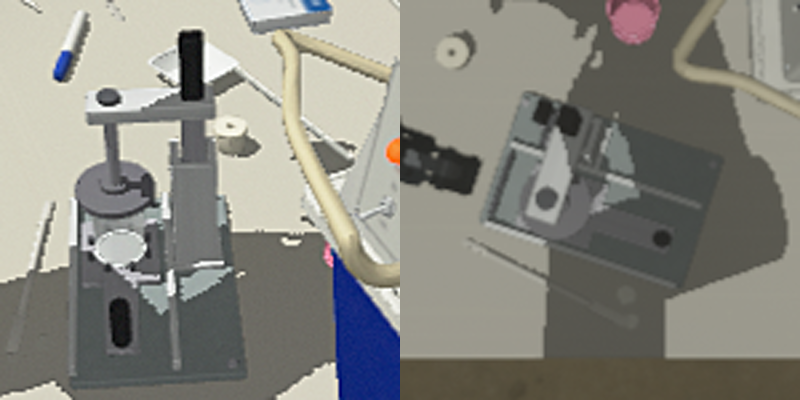

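View pics/ov14.png

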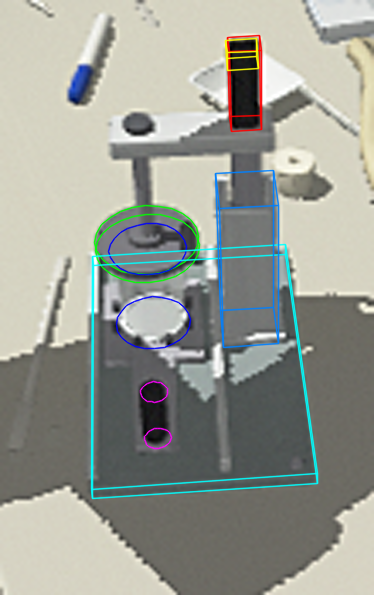

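```bash
python3 -c "
from workcell import *
print(hand_in())"
```

```text
the job is handed in; nothing more can be done
None
```

The job is done and handed in at about 28 s. In the final pictures the cover rests on the upright beaker, the slide is home, and the robot touches nothing.

- **Raising:** I gripped the bar across stand x, clear of the trigger, and raised the rail 45 mm. It met its top stop at about 30 N, so I backed off and let the pawl take it on the tooth at about 0.07. The overlay agreed with this height.
- **Loading:** I pushed the post until the slide met its stop at about 24 N. The picture then showed the beaker upright under the cover.
- **Covering:** I squeezed boss and bar together, taking the load before lowering. The cover met the beaker after about 32 mm, with the rail at about 0.038. I pressed for over a second; the load carried fell by about 11.5 to 12 N, then I let go.

**Checks that disagreed:**
- Counting back from the stop, the rail started near 0.03, while the description says 0.02 at most. The contact height still fell inside the stated range.
- In the last top view, boss and bar look slightly closer together than at the start. The pawl may be part-way up a tooth, and I did not check this further.

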